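# Power up and start the toaster

## Task

Start the toaster with closed fingers, grasping nothing: on the switch panel press the red main rocker fully on first, then the green rocker (the toaster's) fully on, each by pushing down its raised half nearer the robot; then push the toaster's lever all the way down and leave it down. Leave the yellow and blue rockers off, do not lift, tip or shove the toaster, and do not disturb the other things on the worktop.

Things in the scene. Friction and masses are not known exactly. Their poses are not given: they have to be found in the camera images.
- panel: White wireless switch panel, fixed to the worktop, 104 (x) x 236 (y) mm, flat grey top 28 mm above the worktop. Origin: centre of its underside; its +x points away from the robot, its +y runs along the row of four rockers. The rockers sit in one row, 52 mm apart, in any colour order.
- red_press (a point): Point on the red rocker (the main switch) where it is pressed: on its upper face, mid-width, 14 mm from its hinge line, on the half nearer the robot (panel -x), about 43 mm above the worktop when off, 39 mm when on; it moves with the rocker. The paddle is 44 mm (panel x) x 32 mm (panel y), hinged across its middle along panel y.
- red_rocker (a joint): Angle of the red rocker, rad: 0 = off (the half nearer the robot stands up), 0.30 = fully on (that half pressed down to the stop). About 2 to 3 N at the press point moves it; no spring: it stays where it is left.
- green_press (a point): Point on the green rocker (the toaster's switch) where it is pressed: on its upper face, mid-width, 14 mm from its hinge line, on the half nearer the robot (panel -x), about 43 mm above the worktop when off, 39 mm when on; it moves with the rocker. The paddle is 44 mm (panel x) x 32 mm (panel y), hinged across its middle along panel y.
- green_rocker (a joint): Angle of the green rocker, rad: 0 = off (the half nearer the robot stands up), 0.30 = fully on (that half pressed down to the stop). About 2 to 3 N at the press point moves it; no spring: it stays where it is left.
- yellow_press (a point): Point on the yellow rocker (not to be switched) where it is pressed: on its upper face, mid-width, 14 mm from its hinge line, on the half nearer the robot (panel -x), about 43 mm above the worktop when off, 39 mm when on; it moves with the rocker. The paddle is 44 mm (panel x) x 32 mm (panel y), hinged across its middle along panel y.
- yellow_rocker (a joint): Angle of the yellow rocker, rad: 0 = off (the half nearer the robot stands up), 0.30 = fully on (that half pressed down to the stop). About 2 to 3 N at the press point moves it; no spring: it stays where it is left.
- blue_press (a point): Point on the blue rocker (not to be switched) where it is pressed: on its upper face, mid-width, 14 mm from its hinge line, on the half nearer the robot (panel -x), about 43 mm above the worktop when off, 39 mm when on; it moves with the rocker. The paddle is 44 mm (panel x) x 32 mm (panel y), hinged across its middle along panel y.
- blue_rocker (a joint): Angle of the blue rocker, rad: 0 = off (the half nearer the robot stands up), 0.30 = fully on (that half pressed down to the stop). About 2 to 3 N at the press point moves it; no spring: it stays where it is left.
- toaster: Two-slot toaster, grey with black ends, loose (1 to 1.5 kg, it can be shifted), 266 mm long (its y) x 157 mm wide (its x) x 174 mm high. Origin: centre of its underside. Its -y end, with the lever, faces roughly towards the robot.
- lever_top (a point): Centre of the upper face of the toaster's black lever, a tab 44 mm wide (toaster x), 18 mm deep (toaster y), 10 mm thick, standing out from the toaster's -y end face from 2 to 20 mm off that face; the point is 11 mm off the face and 140 mm above the worktop when the lever is up; it moves with the lever.
- toaster_lever (a joint): Lever position, m: 0 = up, 0.055 = fully down (slides straight down, under 2 N; no spring, stays where it is left). The toaster's top is 34 mm above the raised lever and 89 mm above the lowered one, so a gripper body straight above would meet its top edge: lean the gripper back towards the robot, some 35 degrees.
- mug: White mug with yellow stripes, 86 mm wide (119 mm with handle), 101 mm high, bystander. Origin: underside centre.
- salt: Salt shaker with a grey cap, 44 mm diameter, 90 mm high, bystander. Origin: underside centre.
- honey: Honey jar with a grey lid, 71 mm diameter, 110 mm high, bystander. Origin: underside centre.
- sardines: Flat oblong fish tin, 63 x 105 x 29 mm, bystander. Origin: underside centre.

How it is judged:
By the outcome, as a careful person would: the job done as asked, in the order asked, and still so for the second after the job is handed in, with the robot touching nothing.
It also fails if it takes over 48 s, if anything falls off the work surface, if the arm or the gripper's body presses on something with over 40 N, if the wrist force passes 120 N, or if a joint passes its speed limit or range.

## Robot

A 6-joint arm with a two-finger parallel gripper is mounted at the origin on a cart in front of the work surface, level with it; the furniture and walls round the work are solid. World frame = base frame: x ahead of the robot, y to its left, z up, the work surface at z = 0. Lengths are in mm, angles in rad, forces in N, time in s.
With the tool pointing down it reaches from about 350 to 725 mm from the base axis. Payload 6 kg.
Tool frame: the origin (TCP) lies midway between the tips of the shut fingers; the grasp point (between the pads) lies arm.grasp_offset behind it (arm.grasp_offset is the distance from the TCP to the grasp point, in mm); z points along the fingers, x is the direction in which the jaws open and shut, and the axes are right-handed (so a half turn about z gives the same grasp; the last joint's range is limited). The gripper opens to 85 mm and grips with 20 to 120 N. Pads are 22 mm wide; open, the fingers measure 114 mm over their backs; the gripper's body (76 mm by 85 mm) begins 54 mm behind the grasp point. The pads swing forward as they close: fully open they stand 13 mm farther back than shut.
Start: joints at [1.466, 0.04, 0.085, 0, -1.615, -0.334], TCP at [254.884, 543.143, 196.461] pointing down, gripper open.
Joint ranges: [-2.56, 2.56], [-1.29, 2.01], [-1.08, 1.49], [-3.29, 1.98], [-2.81, -0.18], [-2.99, 2.99]. Speed limits (rad/s): [2.57, 2.57, 3.01, 3.14, 3.14, 3.14].

## Interface

Orientations are given as a 3x3 rotation matrix whose columns are the frame's x, y, z axes.
In Python, from plant import readout, imaging, order, arm gives the robot as it stands.
- The arm moves only by the shell command python3 -m pendant 'ROWS' [FORCE]. ROWS is a JSON object of lists of equal length, an entry for each row: "twist": the turn, a rotation vector about the tool's x, y, z in rad, a list of three; "xyz": the shift along the tool's x, y, z in cm, a list of three; "fingers": the opening, from -1 (shut) to 1 (fully open), so that 0 is half open. A call has 1 to 12 rows; each row shifts and turns the pose as measured when the row begins, along the tool's axes as they then stand; what a row does not reach is not made up. A row lasts 1/12 s, in which the tool goes at most 41.7 mm and 7.16 degrees, less where a joint would pass 70% of its speed; a pose out of reach is approached as far as the arm can. A call with a gripper value outside its range is refused whole. The fingers move at their own pace and stop on an object; FORCE is the grip in N (left out, the last holds). Time passes only in rows, so rows that do not move let the fingers close. It gives the time, the measured TCP pose, the force and the opening at its end, in the units of the state.
- readout.state(): the state, without advancing time (a new reading comes with each control period).
- imaging.get_image(name): name is "scene" or "top"; returns the picture (480x640x3 uint8, blue, green, red); there is no depth.
- imaging.camera_model(name): a dict with "fx", "fy", "cx", "cy" (pixels), "distortion" ([k1, k2, p1, p2, k3] as OpenCV has them; the pictures are not rectified), "eye" and "attitude" of the camera in the world. Camera axes: x right, y down, z forward; pixel columns grow to the right and rows downward; lengths in mm; the calibration is good to about 2 mm. A picture is of the moment at which its call begins. camera_model takes no time and is no camera call.
- order.sign_off(): hands the job in, once; it reports no verdict.
The state is a dict: "time": time; "joint_pos": joint angles; "joint_vel": joint speeds; "effort": joint torques, N m; "tcp_pos": TCP position; "tool_rot": TCP orientation; "wrist_force": force on the tool from outside, world axes, zero at the start; "torque": the same for the moment, N m; "finger_gap": finger opening in mm.
Only numpy, scipy, OpenCV 4.12 (cv2) and the standard library are available. Lean on these libraries where they do the work, as an engineer would, in place of code of your own. Each camera call takes 0.05 s, during which the arm holds its last target. There are 200 camera calls.

## Working session

There is one attempt and no reset: what is moved stays moved. The work goes in short steps, Python scripts to look and compute and a shell command to move; the robot and the scene stay as the last step left them, time stands still between calls to the robot, and variables do not carry over. Pictures are saved under pics/ and viewed, about 8 in all and at most 12, crops included, and the job is handed in when it is done.

```bash
ls; mkdir -p pics; python3 - <<'E'
from plant import readout, imaging, arm
import cv2
for n in("scene","top"):
    cv2.imwrite(f"pics/{n}0.png",imaging.get_image(n)); print(imaging.camera_model(n))
s=readout.state();print(s, arm.grasp_offset)
E
```

```text
pics
{'fx': 565.5699432788778, 'fy': 565.5699432788778, 'cx': 321.9570628112282, 'cy': 247.73996823006314, 'distortion': array([-0.0742395,  0.       ,  0.       ,  0.       ,  0.       ]), 'eye': array([-614.77242238, -432.16654231,  949.22481675]), 'attitude': array([[ 0.41576003, -0.48529285,  0.76917777],
       [-0.909446  , -0.22851919,  0.34740027],
       [ 0.00718101, -0.8439608 , -0.53635679]])}
{'fx': 500.504128759386, 'fy': 500.504128759386, 'cx': 319.75077359347716, 'cy': 241.73714612960958, 'distortion': array([0.04915313, 0.        , 0.        , 0.        , 0.        ]), 'eye': array([ 240.87199171,  107.88050825, 1522.39190797]), 'attitude': array([[ 0.08638345, -0.96880986,  0.23226141],
       [-0.99625803, -0.08465807,  0.0174055 ],
       [ 0.00280018, -0.23289585, -0.97249765]])}
{'time': 0.1, 'joint_pos': array([ 1.46569066e+00,  4.07612467e-02,  8.39060041e-02, -3.79158392e-04,
       -1.61548811e+00, -3.33664039e-01]), 'joint_vel': array([-1.58086438e-03,  9.67469688e-04,  2.48637204e-03, -8.85154243e-05,
        9.15060043e-04, -3.75939992e-04]), 'effort': array([-4.66964208e-03, -3.69346547e+01,  3.48279512e+01,  6.95174038e+00,
       -4.62887896e-03,  3.52268827e-06]), 'tcp_pos': array([254.71468079, 542.86878813, 195.57652114]), 'tool_rot': array([[-4.24810539e-01, -9.05282119e-01, -5.38991675e-04],
       [-9.05280891e-01,  4.24810855e-01, -1.49875196e-03],
       [ 1.58576287e-03, -1.48746765e-04, -9.99998732e-01]]), 'wrist_force': array([ 0.64740438, -0.36314115, -0.1238751 ]), 'torque': array([ 0.00873518, -0.02092846, -0.04316381]), 'finger_gap': 85.49055329671219} 18.700000000000003
```

View pics/scene0.png

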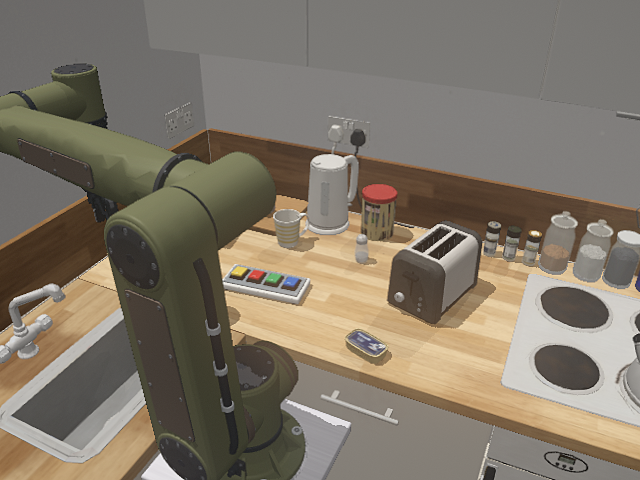

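View pics/top0.png

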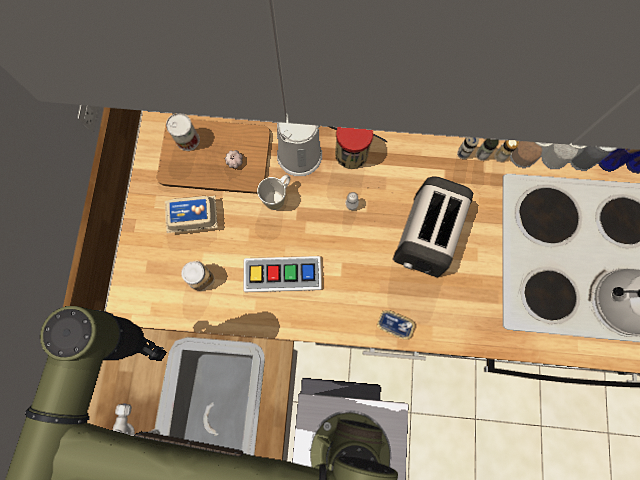

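The top view shows the panel at about (283,274), with yellow, red, green and blue from left to right. The toaster is at about (433,227) with its lever end at about (422,263), and the honey jar is at (196,275) to the left of the panel.

```bash
python3 - <<'E'
import cv2,numpy as np
t=cv2.imread("pics/top0.png");s=cv2.imread("pics/scene0.png")
def c(i,x,y,w,h,k):return cv2.resize(i[y:y+h,x:x+w],None,fx=k,fy=k,interpolation=cv2.INTER_CUBIC)
a=c(t,235,250,100,50,4);b=c(s,215,255,100,50,4)   # 400x200 each
d=c(t,385,170,100,100,4);d=c(t,385,178,100,100,4);e=c(s,383,222,100,100,4)
cv2.imwrite("pics/c1.png",np.vstack([np.hstack([a,b]),np.hstack([d,e])]))
E
```

```text
(no output)
```

View pics/c1.png

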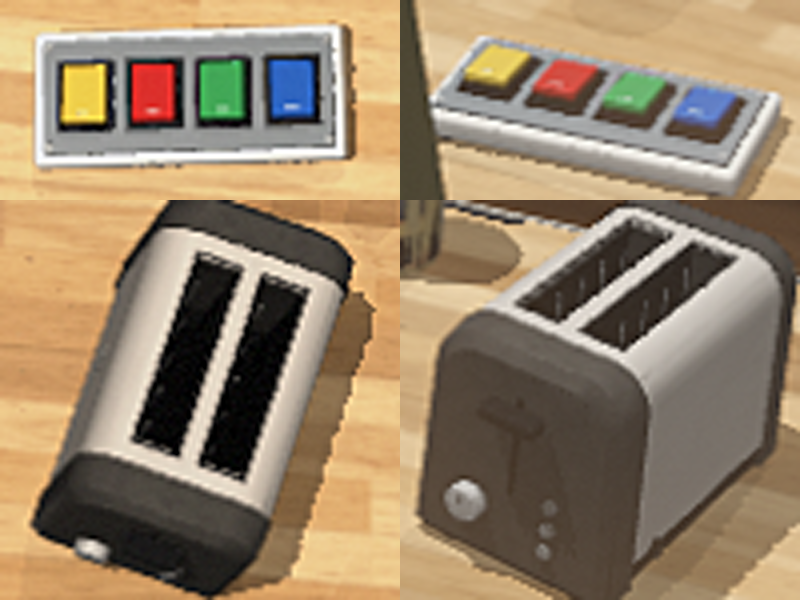

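```bash
python3 - <<'E'
import cv2,numpy as np
t=cv2.imread("pics/top0.png");s=cv2.imread("pics/scene0.png")
def c(i,x,y,w,h,k):
    o=cv2.resize(i[y:y+h,x:x+w],None,fx=k,fy=k,interpolation=cv2.INTER_CUBIC).astype(float)
    return np.clip(255*(o/255)**.5*1.3-40,0,255).astype('uint8')
a=c(s,395,260,50,75,8);b=c(t,390,235,50,50,8)
b=np.vstack([b,np.zeros((200,400,3),'uint8')])
cv2.imwrite("pics/c2.png",np.hstack([a,b]))
E
```

```text
(no output)
```

View pics/c2.png

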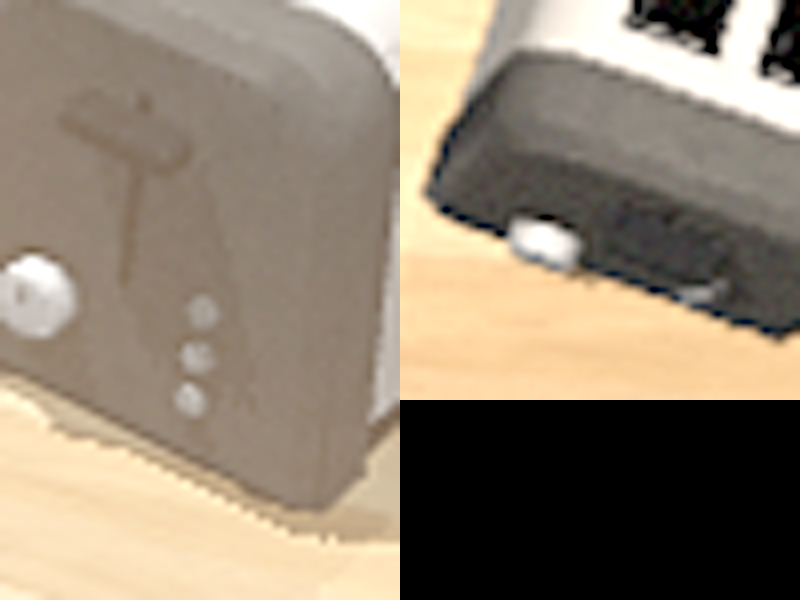

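```bash
cat >h.py <<'E'
from plant import readout, imaging, arm
import cv2,numpy as np
def ray(n,p):
    m=imaging.camera_model(n);K=np.array([[m['fx'],0,m['cx']],[0,m['fy'],m['cy']],[0,0,1]])
    u=cv2.undistortPoints(np.array([[p]],float),K,np.array(m['distortion']))[0,0]
    return m['eye'],m['attitude']@np.array([u[0],u[1],1])
def atz(n,p,z):
    e,d=ray(n,p);return (e+d*(z-e[2])/d[2])[:2]
def tri(p,q):
    (a,d),(b,f)=ray("scene",p),ray("top",q)
    s,t=np.linalg.lstsq(np.c_[d,-f],b-a,rcond=None)[0];return (a+s*d+b+t*f)/2,np.linalg.norm(a+s*d-b-t*f)
def pix(n,P):
    m=imaging.camera_model(n);K=np.array([[m['fx'],0,m['cx']],[0,m['fy'],m['cy']],[0,0,1]])
    R=m['attitude'].T;return cv2.projectPoints(np.array(P,float).reshape(-1,1,3),cv2.Rodrigues(R)[0],-R@m['eye'],K,np.array(m['distortion']))[0][:,0]
E
python3 - <<'E'
from h import *
np.set_printoptions(precision=1,suppress=True)
T=[(84,93),(152,92),(221,89),(292,89)];S=[(498,66),(567,78),(638,92),(705,107)]
P=[]
for n,a,b in zip("YRGB",T,S):
    q=(a[0]/4+235-.4,a[1]/4+250-.4);p=((b[0]-400)/4+215-.4,b[1]/4+255-.4)
    x,y=atz("top",q,41),atz("scene",p,41);P.append((x+y)/2);print(n,x,y,*tri(p,q))
v=P[3]-P[0];print("rowdir -y",v/np.linalg.norm(v),np.linalg.norm(v)/3)
p=(395+128/8-.4,260+126/8-.4);q=(423.1,264.4)
print("lever",atz("scene",p,140),atz("top",q,140),*tri(p,q))
d=lambda x,y:atz("top",(x/4+385,(y-200)/4+178),172)
for a,b in(((192,255),(135,440)),((308,290),(243,480)),((250,275),(200,467)),((243,265),(178,455))):
    v=d(*a)-d(*b);print("yaxis",v,np.arctan2(v[1],v[0]))
f=lambda x,y:atz("scene",(x/8+395,y/8+260),3)
a,b=f(0,370),f(290,505);v=b-a;print("front bottom",a,b,np.arctan2(v[1],v[0])+np.pi/2)
f=lambda x,y:atz("scene",(x/8+395,y/8+260),135)
a,b=f(68,122),f(178,172);v=b-a;print("lever front",a,b,np.linalg.norm(v),np.arctan2(v[1],v[0])+np.pi/2)
# salt, mug, sardines, honey
print("salt",atz("top",(352,208),0),"sard",atz("top",(397,323),29),"honey",atz("top",(193,270),110))
E
```

```text
Y [482.5 317.5] [477.1 315.9] [482.8 318.8  36.7] 1.6004923174171
R [487.6 266.9] [485.1 264.6] [488.2 267.   38.3] 0.5967831775363073
G [494.4 215.7] [491.4 211.8] [495.5 215.2  37.3] 1.8216615596560142
B [499.  162.7] [495.4 161.8] [499.2 163.2  38.2] 1.0644913319056086
rowdir -y [ 0.1 -1. ] 51.81156599700648
lever [ 523.2 -160.7] [ 531.1 -161.8] [ 531.2 -160.8  135.4] 4.110967182483474
yaxis [138.6 -34.5] -0.24393362817114286
yaxis [141.5 -41.4] -0.2847339142204196
yaxis [142.5 -30.3] -0.20950198117740665
yaxis [142.3 -40.6] -0.27765765292055394
front bottom [ 558.9 -119.2] [ 531.5 -227.2] -0.24884607831721173
lever front [ 523.1 -142.7] [ 511.9 -181.7] 40.59482148377351 -0.2802778950869955
salt [723.2  42.5] sard [ 372.  -113.5] honey [464.2 486.1]
```

```bash
cat >>h.py <<'E'
from scipy.spatial.transform import Rotation as Ro
np.set_printoptions(precision=3,suppress=True)
L=np.deg2rad(30)
def R(yaw,l=L):
    u=np.array([np.cos(yaw),np.sin(yaw),0]);z=np.sin(l)*u-[0,0,np.cos(l)];x=np.array([u[1],-u[0],0])
    return np.c_[x,np.cross(z,x),z]
PY,TY=.112,-.26
def go(pos,yaw):
    s=readout.state();A=s['tool_rot'];T=R(yaw)
    rv=Ro.from_matrix(A.T@T).as_rotvec()
    d=np.array(pos)-s['tcp_pos']
    print("twist",rv,"| xyz cm now",A.T@d/10,"after turn",T.T@d/10,"| t",s['time'],s['tcp_pos'],s['wrist_force'],s['finger_gap'])
u=np.array([np.cos(PY),np.sin(PY)])
red=np.array([487,266.])-7*u; green=np.array([493.5,214.5])-7*u
lev=np.array([527.5,-162])-3*np.array([.966,-.257])
E
python3 - <<'E'
from h import *
print(red,green,lev);go([*red,110],PY)
E
```

```text
[480.044 265.218] [486.544 213.718] [ 524.602 -161.229]
twist [ 0.51  -0.146 -0.538] | xyz cm now [ 15.549 -32.192   8.587] after turn [ 30.11  -12.426  17.055] | t 0.1 [254.715 542.869 195.577] [ 0.647 -0.363 -0.124] 85.49055329671219
```

```bash
python3 -m pendant '{"twist":[[0.064,-0.018,-0.067],[0.064,-0.018,-0.067],[0.064,-0.018,-0.067],[0.064,-0.018,-0.067],[0.064,-0.018,-0.067],[0.064,-0.018,-0.067],[0.064,-0.018,-0.067],[0.064,-0.018,-0.067]],"xyz":[[0,0,0],[0,0,0],[0,0,0],[0,0,0],[0,0,0],[0,0,0],[0,0,0],[0,0,0]],"fingers":[-1,-1,-1,-1,-1,-1,-1,-1]}' 40; python3 -c "
from h import *
go([*red,110],PY)"
```

```text
time: 0.77
tcp_pos: [256.5, 543.7, 194.5]
tool_rot: [[0.129, -0.848, 0.515], [-0.992, -0.115, 0.059], [0.009, -0.518, -0.855]]
wrist_force: [-0.1, -0.8, 0.8]
finger_gap: 0.0
twist [-0.021  0.001  0.02 ] | xyz cm now [ 30.418 -11.361  17.094] after turn [ 30.172 -12.315  16.867] | t 0.7667 [256.528 543.704 194.5  ] [-0.131 -0.78   0.768] 0.014244430741575246
```

```bash
python3 -m pendant '{"twist":[[-0.02,0,0.02],[0,0,0],[0,0,0],[0,0,0],[0,0,0],[0,0,0],[0,0,0],[0,0,0],[0,0,0],[0,0,0],[0,0,0],[0,0,0]],"xyz":[[0,0,0],[2.7,-1.1,1.5],[2.7,-1.1,1.5],[2.7,-1.1,1.5],[2.7,-1.1,1.5],[2.7,-1.1,1.5],[2.7,-1.1,1.5],[2.7,-1.1,1.5],[2.7,-1.1,1.5],[2.7,-1.1,1.5],[2.7,-1.1,1.5],[2.7,-1.1,1.5]],"fingers":[-1,-1,-1,-1,-1,-1,-1,-1,-1,-1,-1,-1]}'; python3 -c "
from h import *
go([*red,65],PY)"
```

```text
time: 1.77
tcp_pos: [479.7, 260.9, 107.4]
tool_rot: [[0.111, -0.865, 0.489], [-0.994, -0.092, 0.062], [-0.008, -0.493, -0.87]]
wrist_force: [1.5, 0.6, -0.6]
finger_gap: -0.0
twist [ 0.008  0.007 -0.005] | xyz cm now [-0.385  2.018  3.729] after turn [-0.42   2.046  3.71 ] | t 1.7667 [479.683 260.949 107.361] [ 1.451  0.564 -0.59 ] -0.02780781560903917
```

Moves are accurate. I'll descend to z = 65 and check the alignment by camera.

```bash
python3 -m pendant '{"twist":[[0,0,0],[0,0,0],[0,0,0],[0,0,0]],"xyz":[[-0.2,1,1.8],[-0.2,1,1.8],[0,0,0],[0,0,0]],"fingers":[-1,-1,-1,-1]}'; python3 - <<'E'
from h import *
go([*red,50],PY)
t=imaging.get_image("top");s=imaging.get_image("scene")
p=readout.state()['tcp_pos'];print("tcp pix",pix("top",p),pix("scene",p), "red press pix", pix("top",[473,264.4,43]),pix("scene",[473,264.4,43]))
def c(i,x,y,w,h,k):return cv2.resize(i[y:y+h,x:x+w],None,fx=k,fy=k,interpolation=cv2.INTER_CUBIC)
cv2.imwrite("pics/c3.png",np.hstack([c(t,225,210,100,150,4),c(s,205,165,100,150,4)]))
E
```

```text
time: 2.1
tcp_pos: [483.7, 258.0, 66.7]
tool_rot: [[0.092, -0.869, 0.487], [-0.996, -0.071, 0.06], [-0.017, -0.49, -0.871]]
wrist_force: [-0.5, 0.3, 0.5]
finger_gap: 0.2
twist [ 0.011  0.005 -0.026] | xyz cm now [-0.723  1.087  1.323] after turn [-0.758  1.082  1.307] | t 2.1 [483.708 258.001  66.729] [-0.471  0.299  0.547] 0.2057161359780129
tcp pix [[274.424 272.697]] [[257.373 267.192]] red press pix [[272.852 277.376]] [[254.182 275.808]]
```

View pics/c3.png

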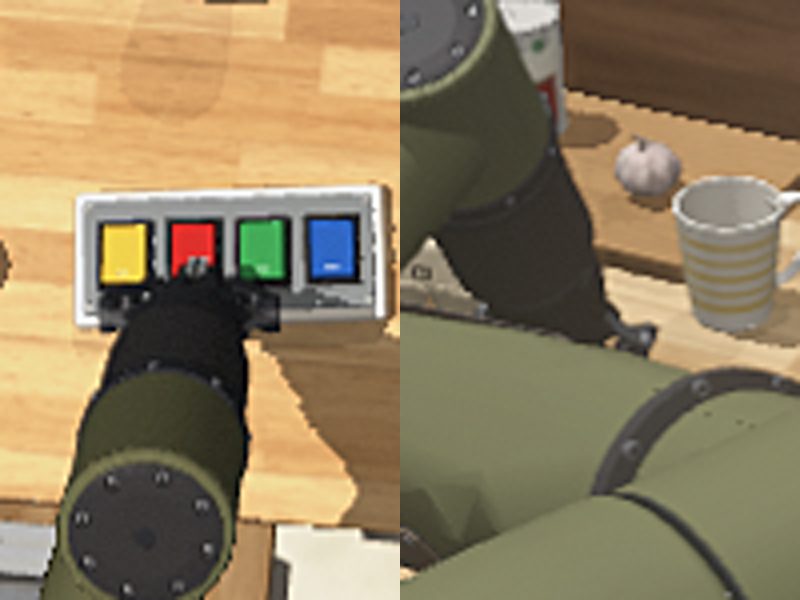

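The closed tips stand over the red rocker at about (274,276) in the full top view. They are about 7 mm right of its middle. I'll correct that and go down to the contact height.

```bash
python3 -m pendant '{"twist":[[0.01,0,-0.025],[0,0,0],[0,0,0],[0,0,0]],"xyz":[[-0.75,0.3,0],[0,0.4,0.6],[0,0.4,0.6],[0,0,0]],"fingers":[-1,-1,-1,-1]}'; python3 -c "
from h import *
go([*red,44],PY)"
```

```text
time: 2.53
tcp_pos: [478.9, 270.2, 54.5]
tool_rot: [[0.119, -0.859, 0.498], [-0.993, -0.099, 0.068], [-0.009, -0.503, -0.864]]
wrist_force: [0.1, -0.0, -0.4]
finger_gap: 0.1
twist [-0.003  0.012  0.002] | xyz cm now [0.518 0.482 0.931] after turn [0.508 0.478 0.939] | t 2.5333 [478.922 270.206  54.521] [ 0.078 -0.025 -0.376] 0.08896289167840028
```

```bash
python3 -m pendant '{"twist":[[0,0,0],[0,0,0],[0,0,0],[0,0,0]],"xyz":[[0.4,0.1,0.1],[0,0.2,0.3],[0,0.2,0.35],[0,0,0]],"fingers":[-1,-1,-1,-1]}'; python3 -c "
from h import *
go([*red,40],PY)"
```

```text
time: 2.87
tcp_pos: [478.4, 266.3, 44.5]
tool_rot: [[0.121, -0.859, 0.498], [-0.993, -0.1, 0.069], [-0.009, -0.503, -0.864]]
wrist_force: [0.6, -0.5, -0.1]
finger_gap: -0.1
twist [-0.003  0.012  0.003] | xyz cm now [0.136 0.093 0.461] after turn [0.131 0.091 0.463] | t 2.8667 [478.384 266.345  44.466] [ 0.608 -0.47  -0.147] -0.12715959678423325
```

```bash
python3 -m pendant '{"twist":[[0,0,0],[0,0,0],[0,0,0],[0,0,0]],"xyz":[[0.1,0.25,-0.15],[0,0.1,0.17],[0,0.1,0.17],[0,0.1,0.17]],"fingers":[-1,-1,-1,-1]}'; python3 -c "
from h import *
go([*red,40],PY)"
```

```text
time: 3.2
tcp_pos: [475.6, 264.9, 38.7]
tool_rot: [[0.12, -0.858, 0.499], [-0.993, -0.099, 0.069], [-0.01, -0.503, -0.864]]
wrist_force: [-0.2, -0.8, -0.3]
finger_gap: 0.2
twist [-0.004  0.013  0.002] | xyz cm now [ 0.02  -0.454  0.113] after turn [ 0.018 -0.454  0.111] | t 3.2 [475.564 264.892  38.694] [-0.174 -0.803 -0.31 ] 0.22997414227650204
```

```bash
for i in 1; do python3 -m pendant '{"twist":[[0,0,0],[0,0,0]],"xyz":[[0,0.1,0.17],[0,0,0]],"fingers":[-1,-1]}'; done; python3 -m pendant '{"twist":[[0,0,0],[0,0,0]],"xyz":[[0,0.1,0.17],[0,0,0]],"fingers":[-1,-1]}'; python3 - <<'E'
from h import *
go([*red,36],PY)
t=imaging.get_image("top")
cv2.imwrite("pics/c4.png",cv2.resize(t[245:305,235:335],None,fx=8,fy=8,interpolation=cv2.INTER_CUBIC))
E
```

```text
time: 3.37
tcp_pos: [475.5, 264.7, 36.0]
tool_rot: [[0.12, -0.859, 0.498], [-0.993, -0.099, 0.069], [-0.01, -0.503, -0.864]]
wrist_force: [-0.3, -0.9, 0.2]
finger_gap: -0.1
time: 3.53
tcp_pos: [475.5, 264.7, 33.8]
tool_rot: [[0.12, -0.859, 0.498], [-0.993, -0.099, 0.068], [-0.009, -0.503, -0.864]]
wrist_force: [0.1, 0.3, -0.1]
finger_gap: -0.0
twist [-0.003  0.012  0.003] | xyz cm now [ 0.006 -0.511  0.039] after turn [ 0.004 -0.511  0.037] | t 3.5333 [475.457 264.741  33.766] [ 0.105  0.278 -0.054] -0.028171879297104664
```

View pics/c4.png

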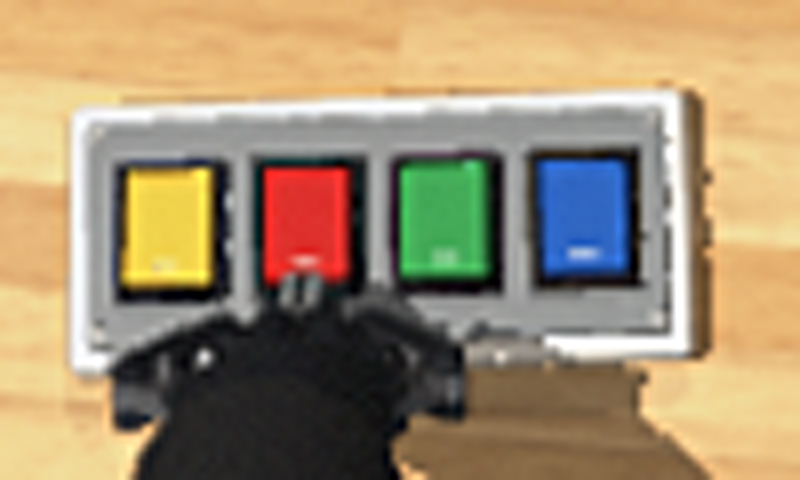

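```bash
python3 - <<'E'
from h import *
s=readout.state();p=s['tcp_pos'];A=s['tool_rot']
print(p,pix("top",p),pix("top",p-20*A[:,2]), s['effort'])
print("tip row->x", [atz("top",(272.5,r),z) for r,z in((279,34),(280,34),(280,45))])
print([pix("top",[487+dx*.994,266+dx*.112,z]) for dx,z in((-22,44.3),(-22,37.7),(22,37.7),(22,44.3))])
E
```

```text
[475.537 264.885  34.111] [[273.044 277.014]] [[272.627 279.411]] [-0.011 -6.729 33.79   6.405  0.373 -0.018]
tip row->x [array([469.424, 265.867]), array([466.413, 265.537]), array([464.746, 264.372])]
[array([[272.814, 279.933]]), array([[273.009, 280.283]]), array([[272.959, 265.814]]), array([[272.765, 265.405]])]
```

```bash
python3 - <<'E'
from h import *
a=cv2.imread("pics/top0.png").astype(int);b=imaging.get_image("top").astype(int)
s=readout.state();print(s['wrist_force'],s['torque'])
for n,x in zip("YRGB",(255,273,290,308)):
    print(n,a[265:276,x-1:x+2].mean((0,1)),b[265:276,x-1:x+2].mean((0,1)))
    print(a[263:284,x].tolist() if n=="R" else ""); print(b[263:284,x].tolist() if n=="R" else "")
E
```

```text
[ 0.558 -0.513  0.611] [-0.154  1.41   0.045]
Y [ 72.515 186.97  216.515] [ 73.485 189.939 218.667]


R [ 41.697  45.121 202.152] [ 42.212  45.939 204.394]
[[160, 162, 159], [110, 111, 104], [33, 31, 16], [35, 38, 216], [44, 47, 229], [43, 47, 220], [44, 48, 220], [42, 45, 219], [45, 50, 221], [42, 46, 221], [42, 46, 220], [45, 49, 221], [41, 46, 220], [36, 38, 220], [152, 160, 233], [93, 100, 236], [26, 32, 192], [32, 30, 82], [48, 44, 35], [102, 102, 100], [140, 142, 143]]
[[165, 165, 163], [114, 114, 106], [37, 34, 20], [35, 39, 220], [45, 47, 231], [43, 46, 222], [46, 49, 222], [42, 46, 221], [43, 49, 222], [45, 49, 223], [43, 47, 222], [45, 49, 223], [41, 46, 222], [36, 40, 223], [151, 161, 240], [89, 96, 220], [101, 104, 134], [119, 120, 110], [118, 122, 121], [107, 108, 109], [63, 63, 64]]
G [ 82.97  161.636  62.727] [ 84.394 164.242  63.667]


B [191.576  99.879  45.515] [194.697 101.455  46.394]
```

The tip is at row 279–283, in front of the red paddle's near edge, and the red rocker's brightness is unchanged, so it has not been pressed. I'll raise the tool, move 10 mm forward and go down again.

```bash
python3 -m pendant '{"twist":[[0,0,0],[0,0,0],[0,0,0],[0,0,0],[0,0,0]],"xyz":[[0,-0.75,-1.3],[0,-0.5,-0.85],[0,-0.85,0.5],[0,0,0],[0,0,0]],"fingers":[-1,-1,-1,-1,-1]}'; python3 - <<'E'
from h import *
go([485,265.8,46],PY)
p=readout.state()['tcp_pos'];print(pix("top",p))
t=imaging.get_image("top")
cv2.imwrite("pics/c5.png",cv2.resize(t[250:300,250:300],None,fx=12,fy=12,interpolation=cv2.INTER_CUBIC))
E
```

```text
time: 4.05
tcp_pos: [485.7, 266.2, 61.3]
tool_rot: [[0.12, -0.858, 0.499], [-0.993, -0.099, 0.07], [-0.01, -0.504, -0.864]]
wrist_force: [-0.3, -0.3, -0.7]
finger_gap: -0.1
twist [-0.005  0.013  0.002] | xyz cm now [0.051 0.837 1.279] after turn [0.036 0.831 1.283] | t 4.05 [485.736 266.243  61.269] [-0.25  -0.323 -0.736] -0.14707985626492914
[[272.155 272.064]]
```

View pics/c5.png

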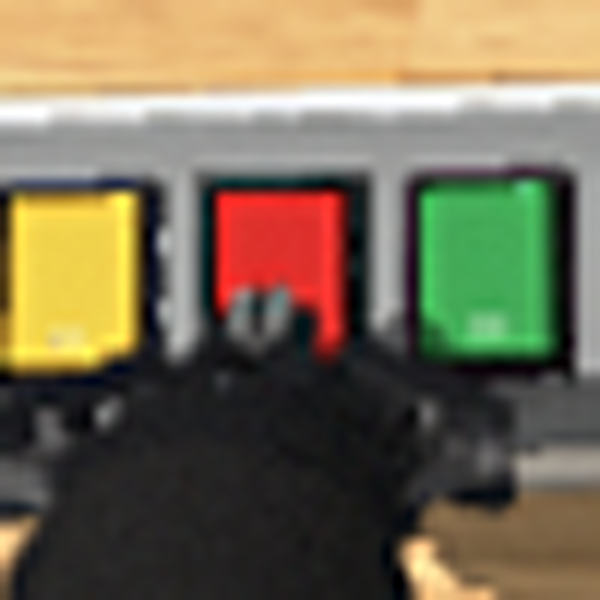

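The tip's front edge is at (271.7,273.8), about 6 mm short of the hinge row (272.7) and 5 mm left of mid-width. The camera and TCP disagree by about 5 mm in x, so I'll correct for that and descend in small steps.

```bash
python3 -m pendant '{"twist":[[0,0,0],[0,0,0],[0,0,0],[0,0,0]],"xyz":[[0.4,0.4,0.1],[0,0.35,0.5],[0,0.35,0.5],[0,0,0]],"fingers":[-1,-1,-1,-1]}'; python3 -m pendant '{"twist":[[0,0,0],[0,0,0]],"xyz":[[0,0.1,0.17],[0,0.1,0.17]],"fingers":[-1,-1]}';python3 -m pendant '{"twist":[[0,0,0],[0,0,0]],"xyz":[[0,0.1,0.17],[0,0.1,0.17]],"fingers":[-1,-1]}'
```

```text
time: 4.43
tcp_pos: [481.0, 261.0, 43.6]
tool_rot: [[0.12, -0.858, 0.498], [-0.993, -0.099, 0.069], [-0.01, -0.503, -0.864]]
wrist_force: [0.6, 0.1, -1.0]
finger_gap: 0.2
time: 4.6
tcp_pos: [480.6, 260.8, 38.8]
tool_rot: [[0.121, -0.859, 0.498], [-0.993, -0.1, 0.069], [-0.009, -0.503, -0.864]]
wrist_force: [0.1, 0.5, 0.1]
finger_gap: 0.3
time: 4.77
tcp_pos: [480.5, 260.8, 34.3]
tool_rot: [[0.121, -0.859, 0.498], [-0.993, -0.1, 0.069], [-0.009, -0.503, -0.864]]
wrist_force: [-0.5, -0.3, -0.1]
finger_gap: -0.1
```

```bash
python3 - <<'E'
from h import *
t=imaging.get_image("top");p=readout.state();print(p['tcp_pos'],p['torque'],pix("top",p['tcp_pos']))
for x in (270,272,274,276): print(x,t[263:284,x,2].tolist(),t[270:284,x,1].tolist())
cv2.imwrite("pics/c6.png",cv2.resize(t[250:300,250:300],None,fx=12,fy=12,interpolation=cv2.INTER_CUBIC))
E
```

```text
[480.385 260.571  33.744] [-0.211  1.518 -0.035] [[274.658 275.568]]
270 [163, 104, 15, 229, 232, 225, 223, 223, 224, 223, 224, 223, 224, 226, 232, 210, 109, 28, 23, 30, 40] [47, 50, 49, 49, 47, 48, 48, 45, 41, 23, 26, 31, 31, 40]
272 [162, 105, 19, 228, 231, 223, 223, 221, 222, 222, 222, 222, 224, 231, 190, 138, 121, 133, 101, 57, 26] [46, 49, 48, 48, 47, 46, 43, 101, 122, 127, 136, 99, 57, 27]
274 [163, 105, 21, 217, 230, 223, 222, 221, 222, 221, 222, 223, 224, 236, 143, 47, 74, 93, 96, 52, 22] [45, 47, 48, 47, 51, 48, 46, 52, 43, 79, 92, 96, 54, 21]
276 [166, 90, 10, 222, 234, 226, 226, 227, 224, 226, 225, 225, 226, 232, 190, 136, 83, 66, 42, 24, 30] [51, 48, 51, 49, 49, 48, 44, 85, 95, 78, 69, 42, 23, 27]
```

View pics/c6.png

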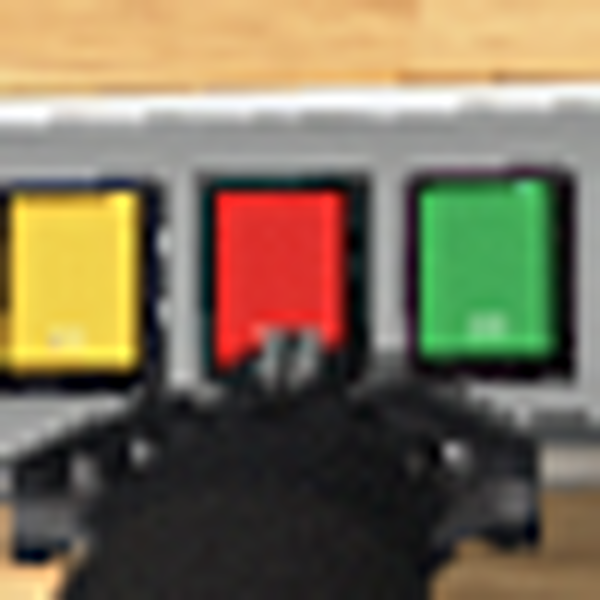

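Both views fit a real fingertip about 13 mm behind the nominal TCP along the tool, which would put it at z≈45, x≈474 and not yet in contact. I'll keep lowering in 2 mm rows and watch the force.

```bash
for_dummy=1; python3 -m pendant '{"twist":[[0,0,0]],"xyz":[[0,0.1,0.17]],"fingers":[-1]}' | egrep 'pos|force'; python3 -m pendant '{"twist":[[0,0,0]],"xyz":[[0,0.1,0.17]],"fingers":[-1]}'| egrep 'pos|force'; python3 -m pendant '{"twist":[[0,0,0]],"xyz":[[0,0.05,0.085]],"fingers":[-1]}'| egrep 'pos|force'; python3 -m pendant '{"twist":[[0,0,0]],"xyz":[[0,0.05,0.085]],"fingers":[-1]}'| egrep 'pos|force'
```

```text
tcp_pos: [480.5, 260.8, 32.0]
wrist_force: [-0.1, -0.6, 0.4]
tcp_pos: [480.5, 260.9, 29.9]
wrist_force: [-0.9, 0.7, 0.1]
tcp_pos: [480.5, 260.8, 28.6]
wrist_force: [0.4, -0.1, -0.4]
tcp_pos: [480.5, 260.8, 27.5]
wrist_force: [-0.9, -0.8, 0.2]
```

```bash
python3 - <<'E'
from h import *
a=cv2.imread("pics/top0.png")
t=imaging.get_image("top");p=readout.state();print(p['tcp_pos'],p['torque'],pix("top",p['tcp_pos']))
for x in (269,270,274,277): print(x,t[261:284,x,2].tolist(),'\n   ',a[261:284,x,2].tolist(),'\n  G',t[261:284,x,1].tolist())
cv2.imwrite("pics/c7.png",cv2.resize(t[255:295,250:300],None,fx=15,fy=15,interpolation=cv2.INTER_CUBIC))
E
```

```text
[480.443 260.694  27.245] [-0.201  1.392 -0.016] [[274.802 275.905]]
269 [150, 154, 162, 105, 13, 234, 241, 232, 231, 231, 231, 233, 233, 231, 232, 231, 233, 240, 218, 112, 23, 39, 36] 
    [148, 152, 160, 105, 14, 230, 238, 230, 229, 229, 229, 230, 229, 229, 228, 229, 231, 237, 210, 101, 16, 97, 141] 
  G [151, 155, 165, 111, 33, 42, 49, 50, 47, 49, 49, 51, 52, 49, 51, 49, 49, 50, 39, 36, 30, 41, 37]
270 [150, 155, 164, 104, 14, 228, 234, 224, 223, 222, 223, 223, 223, 224, 225, 225, 227, 238, 169, 61, 16, 32, 30] 
    [150, 152, 159, 103, 16, 225, 230, 222, 220, 220, 222, 220, 220, 221, 222, 221, 223, 231, 200, 92, 13, 96, 142] 
  G [151, 155, 165, 111, 33, 41, 51, 47, 48, 49, 47, 46, 47, 50, 50, 47, 46, 48, 33, 23, 25, 33, 30]
274 [152, 155, 163, 108, 20, 217, 231, 223, 222, 223, 221, 222, 222, 222, 224, 231, 168, 71, 35, 55, 128, 79, 27] 
    [149, 150, 160, 105, 20, 214, 228, 220, 219, 219, 220, 220, 220, 219, 219, 219, 227, 235, 184, 75, 19, 95, 141] 
  G [153, 156, 165, 114, 35, 38, 49, 50, 48, 48, 46, 47, 48, 48, 49, 39, 94, 66, 42, 56, 125, 76, 27]
277 [153, 155, 166, 81, 14, 240, 254, 248, 248, 246, 247, 247, 247, 247, 247, 251, 255, 181, 68, 27, 25, 26, 29] 
    [149, 153, 161, 82, 11, 235, 253, 246, 244, 244, 245, 245, 244, 245, 245, 245, 246, 255, 195, 80, 23, 136, 149] 
  G [154, 156, 167, 88, 6, 43, 52, 54, 53, 53, 54, 53, 55, 54, 53, 55, 53, 50, 36, 32, 25, 27, 27]
```

View pics/c7.png

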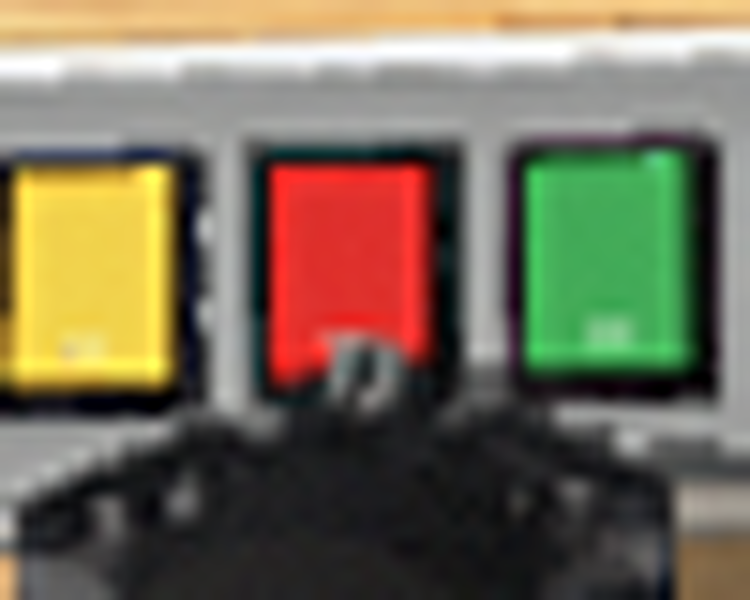

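Tip still at row 277 over the red paddle and the red unchanged, so it has not made contact yet. I'll continue down in small steps.

```bash
python3 -m pendant '{"twist":[[0,0,0]],"xyz":[[0,0.05,0.087]],"fingers":[-1]}' | egrep 'pos|force'; python3 -m pendant '{"twist":[[0,0,0]],"xyz":[[0,0.05,0.087]],"fingers":[-1]}'| egrep 'pos|force'; python3 -m pendant '{"twist":[[0,0,0]],"xyz":[[0,0.05,0.087]],"fingers":[-1]}'| egrep 'pos|force'; python3 -m pendant '{"twist":[[0,0,0]],"xyz":[[0,0.05,0.087]],"fingers":[-1]}'| egrep 'pos|force'
```

```text
tcp_pos: [480.5, 260.8, 26.4]
wrist_force: [-0.3, -0.5, -0.2]
tcp_pos: [480.5, 260.8, 25.3]
wrist_force: [0.1, -1.0, 0.5]
tcp_pos: [480.6, 260.9, 24.3]
wrist_force: [-0.8, 0.1, 0.4]
tcp_pos: [480.6, 260.9, 23.3]
wrist_force: [0.5, -0.2, 0.6]
```

```bash
python3 -m pendant '{"twist":[[0,0,0]],"xyz":[[0,0.05,0.087]],"fingers":[-1]}' | egrep 'pos|force'; python3 -m pendant '{"twist":[[0,0,0]],"xyz":[[0,0.05,0.087]],"fingers":[-1]}'| egrep 'pos|force'; python3 -m pendant '{"twist":[[0,0,0]],"xyz":[[0,0.05,0.087]],"fingers":[-1]}'| egrep 'pos|force'; python3 -m pendant '{"twist":[[0,0,0]],"xyz":[[0,0.05,0.087]],"fingers":[-1]}'| egrep 'pos|force|gap'; python3 - <<'E'
from h import *
a=cv2.imread("pics/top0.png")
t=imaging.get_image("top");p=readout.state();print(p,pix("top",p['tcp_pos']))
for x in (269,274): print(x,t[261:284,x,2].tolist(),'\n  G',t[261:284,x,1].tolist())
E
```

```text
tcp_pos: [480.6, 261.0, 22.2]
wrist_force: [0.3, 0.1, -0.6]
tcp_pos: [480.6, 261.0, 21.1]
wrist_force: [0.2, 0.1, -0.0]
tcp_pos: [480.6, 261.0, 20.0]
wrist_force: [-0.6, 0.7, -0.6]
tcp_pos: [480.6, 261.0, 18.9]
wrist_force: [-0.7, -0.4, 0.4]
finger_gap: -0.0
{'time': 5.9167, 'joint_pos': array([ 1.138, -0.543, -1.   ,  0.573, -0.896,  0.236]), 'joint_vel': array([ 0.   , -0.002,  0.002, -0.005, -0.007,  0.003]), 'effort': array([ 0.015, -7.619, 34.136,  6.407,  0.355,  0.008]), 'tcp_pos': array([480.546, 260.91 ,  18.616]), 'tool_rot': array([[ 0.121, -0.859,  0.498],
       [-0.993, -0.1  ,  0.068],
       [-0.009, -0.503, -0.864]]), 'wrist_force': array([-0.124, -0.658, -0.73 ]), 'torque': array([-0.196,  1.438,  0.008]), 'finger_gap': -0.28914842165210486} [[274.975 276.339]]
269 [151, 154, 163, 105, 13, 233, 240, 232, 231, 231, 232, 231, 232, 232, 232, 231, 233, 239, 214, 104, 23, 68, 67] 
  G [152, 155, 165, 111, 33, 41, 49, 49, 48, 49, 49, 48, 50, 49, 50, 49, 48, 51, 38, 29, 29, 71, 67]
274 [150, 154, 164, 106, 20, 218, 230, 223, 221, 221, 221, 220, 222, 222, 222, 224, 243, 130, 26, 41, 46, 49, 39] 
  G [151, 155, 165, 113, 37, 38, 46, 49, 45, 47, 47, 45, 48, 48, 47, 39, 110, 77, 39, 45, 48, 50, 39]
```

```bash
python3 -m pendant '{"twist":[[0,0,0],[0,0,0],[0,0,0]],"xyz":[[0.0,-0.25,-0.43],[0,-0.7,0.4],[0,0.2,0.33]],"fingers":[-1,-1,-1]}'| egrep 'pos|force'; python3 -m pendant '{"twist":[[0,0,0]],"xyz":[[0,0.1,0.17]],"fingers":[-1]}' | egrep 'pos|force'; python3 -m pendant '{"twist":[[0,0,0]],"xyz":[[0,0.05,0.087]],"fingers":[-1]}'| egrep 'pos|force'; python3 -m pendant '{"twist":[[0,0,0]],"xyz":[[0,0.05,0.087]],"fingers":[-1]}'| egrep 'pos|force'; python3 -c "
from plant import readout;print(readout.state()['joint_pos'])"
```

```text
tcp_pos: [488.8, 262.5, 21.3]
wrist_force: [1.0, -0.0, 0.4]
tcp_pos: [488.8, 262.3, 19.0]
wrist_force: [0.6, -0.6, -1.4]
tcp_pos: [488.7, 262.1, 17.8]
wrist_force: [0.2, -0.2, 0.3]
tcp_pos: [488.5, 262.0, 16.6]
wrist_force: [0.3, 0.2, 0.2]
[ 1.11684596 -0.51505601 -0.98785299  0.57741643 -0.87252163  0.24490746]
```

```bash
python3 -m pendant '{"twist":[[0,0,0]],"xyz":[[0,0.05,0.087]],"fingers":[-1]}' | egrep 'pos|force'; python3 -m pendant '{"twist":[[0,0,0]],"xyz":[[0,0.05,0.087]],"fingers":[-1]}'| egrep 'pos|force'; python3 -m pendant '{"twist":[[0,0,0]],"xyz":[[0,0.05,0.087]],"fingers":[-1]}'| egrep 'pos|force';python3 -m pendant '{"twist":[[0,0,0]],"xyz":[[0,0.05,0.087]],"fingers":[-1]}'| egrep 'pos|force'; python3 - <<'E'
from h import *
t=imaging.get_image("top");p=readout.state();print(p['tcp_pos'],pix("top",p['tcp_pos']))
for x in (268,272,274,276): print(x,t[261:284,x,2].tolist(),'\n  G',t[261:284,x,1].tolist())
cv2.imwrite("pics/c8.png",cv2.resize(t[255:295,250:300],None,fx=15,fy=15,interpolation=cv2.INTER_CUBIC))
E
```

```text
tcp_pos: [488.4, 261.9, 15.4]
wrist_force: [0.2, -0.8, 0.1]
tcp_pos: [488.4, 262.0, 14.5]
wrist_force: [-2.1, -1.4, 1.6]
tcp_pos: [488.3, 261.9, 13.6]
wrist_force: [-4.5, -1.8, 3.3]
tcp_pos: [488.2, 261.9, 12.6]
wrist_force: [-5.3, -1.1, 2.1]
[488.063 261.86   12.312] [[275.104 274.228]]
268 [151, 153, 164, 102, 35, 229, 248, 243, 244, 243, 245, 242, 244, 245, 244, 243, 249, 253, 255, 139, 13, 23, 26] 
  G [151, 154, 166, 107, 37, 45, 48, 52, 52, 51, 52, 52, 51, 54, 53, 50, 54, 54, 52, 34, 17, 25, 26]
272 [151, 154, 162, 104, 28, 227, 237, 230, 229, 228, 229, 228, 229, 230, 238, 215, 166, 124, 104, 53, 23, 24, 27] 
  G [151, 156, 162, 114, 32, 43, 57, 56, 56, 54, 56, 55, 57, 53, 53, 78, 98, 121, 110, 57, 24, 23, 30]
274 [151, 153, 162, 103, 49, 229, 236, 229, 229, 228, 229, 229, 229, 235, 204, 96, 39, 47, 62, 42, 24, 22, 25] 
  G [151, 154, 165, 113, 37, 47, 56, 55, 53, 55, 57, 56, 54, 56, 43, 62, 52, 50, 61, 43, 23, 21, 27]
276 [151, 155, 164, 86, 51, 230, 238, 231, 231, 231, 231, 230, 231, 236, 212, 130, 113, 118, 90, 49, 29, 31, 28] 
  G [152, 157, 166, 96, 17, 47, 54, 53, 55, 55, 54, 56, 54, 54, 51, 109, 126, 119, 89, 49, 30, 31, 29]
```

View pics/c8.png

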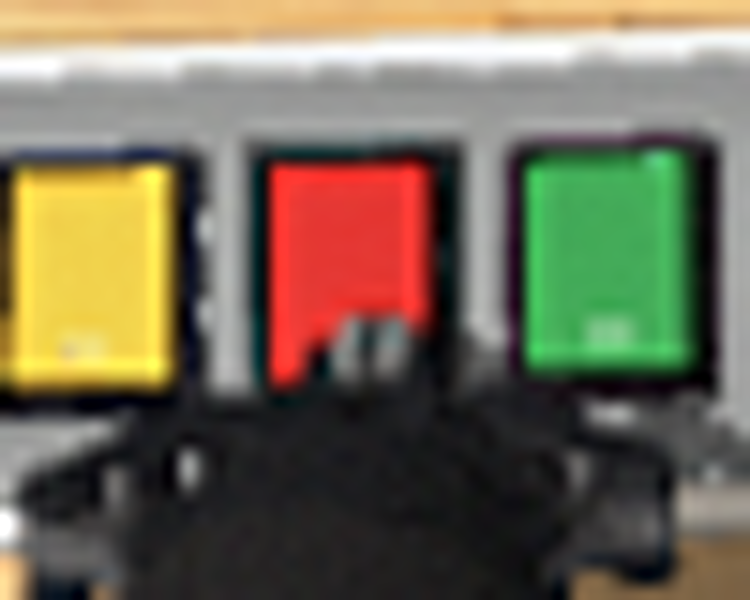

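The red paddle is now in contact: the force is rising and its shade has changed. I'll continue to the stop.

```bash
python3 -m pendant '{"twist":[[0,0,0]],"xyz":[[0,0.05,0.087]],"fingers":[-1]}' | egrep 'pos|force'; python3 -m pendant '{"twist":[[0,0,0]],"xyz":[[0,0.05,0.087]],"fingers":[-1]}'| egrep 'pos|force'; python3 -m pendant '{"twist":[[0,0,0]],"xyz":[[0,0.05,0.087]],"fingers":[-1]}'| egrep 'pos|force'; python3 - <<'E'
from h import *
t=imaging.get_image("top")
for x in (268,272): print(x,t[261:284,x,2].tolist(),'\n  G',t[261:284,x,1].tolist())
E
```

```text
tcp_pos: [487.9, 261.8, 11.2]
wrist_force: [-5.5, -0.7, 2.5]
tcp_pos: [487.7, 261.8, 10.0]
wrist_force: [-4.4, -1.1, 1.9]
tcp_pos: [487.5, 261.8, 8.9]
wrist_force: [-1.8, -0.9, 1.8]
268 [150, 154, 161, 103, 35, 240, 255, 181, 144, 145, 243, 181, 238, 255, 254, 254, 253, 255, 255, 143, 27, 30, 27] 
  G [150, 156, 164, 108, 33, 69, 78, 45, 33, 34, 66, 46, 61, 71, 69, 70, 67, 64, 71, 36, 35, 35, 29]
272 [152, 155, 162, 104, 36, 246, 247, 240, 239, 239, 239, 238, 238, 238, 242, 237, 189, 103, 110, 63, 24, 18, 22] 
  G [153, 156, 164, 113, 29, 67, 71, 70, 71, 68, 71, 71, 69, 68, 67, 75, 78, 89, 120, 66, 25, 19, 20]
```

```bash
python3 -m pendant '{"twist":[[0,0,0]],"xyz":[[0,0.05,0.087]],"fingers":[-1]}' | egrep 'pos|force'; python3 -m pendant '{"twist":[[0,0,0]],"xyz":[[0,0.05,0.087]],"fingers":[-1]}'| egrep 'pos|force'; python3 - <<'E'
from h import *
t=imaging.get_image("top")
for x in (268,272): print(x,t[261:284,x,2].tolist(),'\n  G',t[261:284,x,1].tolist())
E
```

```text
tcp_pos: [487.8, 261.9, 8.5]
wrist_force: [-9.9, -4.0, 10.1]
tcp_pos: [488.0, 261.9, 8.4]
wrist_force: [-15.1, -4.8, 10.9]
268 [150, 154, 164, 103, 33, 240, 255, 181, 143, 144, 243, 180, 238, 255, 253, 253, 253, 255, 255, 148, 33, 27, 29] 
  G [152, 154, 165, 110, 33, 67, 78, 45, 33, 32, 67, 44, 65, 72, 69, 69, 66, 64, 71, 38, 33, 29, 32]
272 [149, 155, 161, 102, 35, 246, 247, 240, 239, 239, 238, 239, 237, 237, 242, 238, 189, 106, 110, 66, 25, 18, 17] 
  G [149, 157, 163, 113, 28, 66, 73, 72, 71, 72, 69, 70, 69, 69, 67, 75, 101, 96, 119, 68, 27, 19, 16]
```

The force jumped to 18 N at the stop, so red is fully on. This contact puts the real tip about 36 mm behind the reported TCP along the tool, and I'll use that from here. Next I'll raise and go to the green rocker.

```bash
python3 -m pendant '{"twist":[[0,0,0],[0,0,0],[0,0,0],[0,0,0],[0,0,0]],"xyz":[[0,-0.75,-1.3],[0,-0.75,-1.3],[2.4,-0.5,0.3],[2.4,-0.5,0.3],[0,0,0]],"fingers":[-1,-1,-1,-1,-1]}'| egrep 'pos|force'; python3 - <<'E'
from h import *
go([499.5,213,18],PY)
t=imaging.get_image("top")
a=cv2.imread("pics/top0.png")
for x,n in zip((255,273,290,308),"YRGB"):print(n,a[268:273,x-1:x+2].mean((0,1)),t[268:273,x-1:x+2].mean((0,1)))
cv2.imwrite("pics/c9.png",cv2.resize(t[250:290,240:320],None,fx=10,fy=10,interpolation=cv2.INTER_CUBIC))
E
```

```text
tcp_pos: [505.7, 215.5, 39.5]
wrist_force: [0.7, -0.8, -0.4]
twist [-0.006  0.013  0.007] | xyz cm now [0.183 1.64  1.526] after turn [0.175 1.63  1.538] | t 7.7333 [505.693 215.454  39.467] [ 0.652 -0.754 -0.412] 0.20886672270768356
Y [ 75.067 207.8   239.8  ] [ 76.267 211.667 241.933]
R [ 43.4  47.2 220. ] [ 64.533  69.533 238.333]
G [ 86.6   167.533  65.867] [ 87.733 121.067  81.133]
B [191.467 101.333  47.4  ] [195.133 103.4    48.6  ]
```

View pics/c9.png

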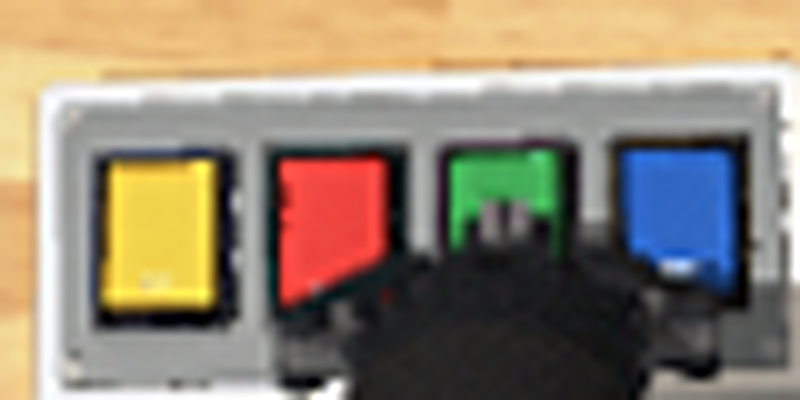

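Red is visibly on (brighter, R 220→238). The tips are centred on green at column 505/10+240. Now pressing green.

```bash
python3 -m pendant '{"twist":[[0,0,0],[0,0,0],[0,0,0]],"xyz":[[0.05,0.8,0.7],[0,0.65,0.6],[0,0,0]],"fingers":[-1,-1,-1]}'| egrep 'pos|force'; python3 -m pendant '{"twist":[[0,0,0],[0,0,0]],"xyz":[[0,0.07,0.13],[0,0.07,0.13]],"fingers":[-1,-1]}' | egrep 'pos|force'; python3 -m pendant '{"twist":[[0,0,0],[0,0,0]],"xyz":[[0,0.05,0.087],[0,0.05,0.087]],"fingers":[-1,-1]}'| egrep 'pos|force'; python3 -m pendant '{"twist":[[0,0,0],[0,0,0]],"xyz":[[0,0.05,0.087],[0,0.05,0.087]],"fingers":[-1,-1]}'| egrep 'pos|force'
```

```text
tcp_pos: [499.3, 215.5, 19.1]
wrist_force: [-0.3, 0.3, -0.8]
tcp_pos: [498.8, 216.0, 15.0]
wrist_force: [-1.3, -1.1, 2.2]
tcp_pos: [498.6, 216.3, 12.8]
wrist_force: [-0.7, -1.4, 2.4]
tcp_pos: [498.9, 216.4, 11.5]
wrist_force: [-9.2, -4.1, 9.7]
```

```bash
python3 -m pendant '{"twist":[[0,0,0],[0,0,0]],"xyz":[[0,0.07,0.13],[0,0.07,0.13]],"fingers":[-1,-1]}'| egrep 'pos|force'; python3 -m pendant '{"twist":[[0,0,0],[0,0,0],[0,0,0]],"xyz":[[0,-0.75,-1.3],[0,-0.75,-1.3],[0,-1.5,-2.6]],"fingers":[-1,-1,-1]}'| egrep 'pos|force'; python3 - <<'E'
from h import *
t=imaging.get_image("top")
a=cv2.imread("pics/top0.png")
for x,n in zip((255,273,290,308),"YRGB"):print(n,a[266:269,x-1:x+2].mean((0,1)),t[266:269,x-1:x+2].mean((0,1)))
# lever: contact = tcp + R@(0,4,-36)
c=np.array([527.5-2*.966,-162+2*.257,140]);off=R(TY)@np.array([0,4,-36.]);print("TCP at lever contact",c-off, "face front corner rel", R(TY)@[0,-11,-36.])
go(c-off+[0,0,30],TY)
print(readout.state()['joint_pos'])
E
```

```text
tcp_pos: [500.1, 217.0, 11.8]
wrist_force: [-7.9, -3.9, 9.8]
tcp_pos: [497.4, 213.8, 65.6]
wrist_force: [1.1, 1.1, 0.1]
Y [ 62.111 179.    214.556] [ 63.333 182.333 217.667]
R [ 40.444  44.333 222.222] [ 63.444  69.    243.667]
G [ 86.889 168.111  66.111] [104.667 190.444  82.222]
B [194.    101.889  47.222] [198.111 103.889  48.556]
TCP at lever contact [ 546.311 -167.004  110.823] face front corner rel [-8.189  2.178 36.677]
twist [-0.011  0.2    0.331] | xyz cm now [38.642 -3.178 -5.875] after turn [ 35.918 -15.66    1.567] | t 9.0 [500.017 216.984  76.089] [1.198 2.145 7.983] -0.25262511826089423
[ 1.051 -0.634 -0.934  0.506 -0.987  0.423]
```

Green's brightness rose in the same way as red's, and yellow and blue are unchanged. Now I'll turn and travel to above the lever.

```bash
python3 -m pendant '{"twist":[[0,0.033,0.055],[0,0.033,0.055],[0,0.033,0.055],[0,0.033,0.055],[0,0.033,0.055],[0,0.033,0.055]],"xyz":[[0,-0.5,-0.8],[0,-0.5,-0.8],[0,-0.5,-0.8],[0,0,0],[0,0,0],[0,0,0]],"fingers":[-1,-1,-1,-1,-1,-1]}'| egrep 'pos|force'; python3 - <<'E'
from h import *
c=np.array([525.6,-161.5,140.]);off=R(TY)@np.array([0,3,-34.]);print(c-off)
go(c-off+[0,0,25],TY)
E
```

```text
tcp_pos: [502.1, 219.9, 111.5]
wrist_force: [-0.5, 0.3, 0.1]
[ 544.539 -166.538  112.055]
twist [-0.014  0.009 -0.021] | xyz cm now [ 36.013 -14.109   4.677] after turn [ 36.254 -13.432   4.807] | t 9.5 [502.105 219.9   111.525] [-0.455  0.292  0.143] 0.03336555004531686
```

```bash
python3 -m pendant '{"twist":[[-0.014,0.009,-0.02],[0,0,0],[0,0,0],[0,0,0],[0,0,0],[0,0,0],[0,0,0],[0,0,0],[0,0,0],[0,0,0],[0,0,0],[0,0,0]],"xyz":[[0,0,0],[3.2,-1.1,0.35],[3.2,-1.1,0.35],[3.2,-1.1,0.35],[3.2,-1.1,0.35],[3.2,-1.1,0.35],[3.2,-1.1,0.35],[3.2,-1.1,0.35],[3.2,-1.1,0.35],[3.2,-1.1,0.35],[3.2,-1.1,0.35],[0,0,0]],"fingers":[-1,-1,-1,-1,-1,-1,-1,-1,-1,-1,-1,-1]}'| egrep 'pos|force'; python3 - <<'E'
from h import *
go([544.5,-166.5,137],TY)
t=imaging.get_image("top");s=imaging.get_image("scene");a=cv2.imread("pics/top0.png")
cv2.imwrite("pics/top1.png",t);cv2.imwrite("pics/scene1.png",s)
for i in(a,t):
  for n,x,ch in(("Y",255,2),("R",273,2),("G",290,1),("B",308,0)):
    m=i[258:290,x-2:x+3].astype(float).mean(1); m=np.abs(m-m.mean(1,keepdims=True)).max(1) # saturation
    print(n,m[4:26].round().astype(int).tolist())
E
```

```text
tcp_pos: [531.7, -126.4, 137.5]
wrist_force: [0.5, 0.8, 0.9]
twist [-0.007  0.005  0.006] | xyz cm now [ 3.567 -1.905  1.171] after turn [ 3.549 -1.936  1.176] | t 10.5 [ 531.741 -126.383  137.501] [0.529 0.796 0.906] 0.05370003633215701
Y [1, 1, 2, 12, 67, 101, 101, 99, 99, 99, 99, 99, 99, 99, 100, 89, 83, 101, 68, 4, 5, 1]
R [1, 1, 5, 11, 121, 122, 117, 116, 116, 116, 117, 117, 116, 117, 120, 79, 107, 107, 34, 8, 1, 1]
G [0, 0, 8, 40, 61, 62, 61, 61, 60, 61, 61, 61, 61, 62, 53, 51, 66, 37, 3, 3, 0, 1]
B [1, 3, 7, 81, 83, 79, 78, 78, 78, 78, 78, 78, 79, 83, 44, 71, 70, 20, 6, 1, 1, 1]
Y [1, 1, 2, 13, 70, 104, 103, 101, 101, 101, 100, 100, 100, 100, 102, 89, 83, 102, 71, 3, 5, 1]
R [0, 2, 7, 9, 123, 118, 115, 115, 115, 114, 115, 115, 114, 115, 116, 120, 68, 105, 72, 10, 3, 1]
G [0, 1, 11, 69, 68, 64, 64, 63, 63, 64, 64, 64, 64, 64, 67, 38, 58, 49, 12, 5, 0, 1]
B [1, 3, 7, 84, 85, 81, 81, 80, 81, 80, 80, 80, 82, 85, 45, 73, 72, 21, 6, 1, 1, 2]
```

Sub-pixel edge shifts (red near edge +0.35 px, green +0.34 px) match what full travel predicts for both. Next I'll move over the lever.

```bash
python3 -m pendant '{"twist":[[0,0,0],[0,0,0],[0,0,0],[0,0,0]],"xyz":[[1.7,-0.6,0.3],[1.6,-0.6,0.3],[0,-0.2,0.1],[0,0,0]],"fingers":[-1,-1,-1,-1]}'| egrep 'pos|force'; python3 - <<'E'
from h import *
go([544.5,-166.5,117],TY)
t=imaging.get_image("top");s=imaging.get_image("scene")
A=readout.state();tip=A['tcp_pos']+A['tool_rot']@[0,3,-34.];print("tip",tip,pix("top",tip),pix("scene",tip))
def c(i,x,y,w,h,k):
    o=cv2.resize(i[y:y+h,x:x+w],None,fx=k,fy=k,interpolation=cv2.INTER_CUBIC).astype(float)
    return np.clip(255*(o/255)**.5*1.3-40,0,255).astype('uint8')
cv2.imwrite("pics/c10.png",np.hstack([c(s,390,245,50,60,8),c(t,395,230,50,60,8)]))
E
```

```text
tcp_pos: [540.3, -155.4, 136.6]
wrist_force: [-0.4, 0.7, -1.4]
twist [-0.006  0.009  0.014] | xyz cm now [0.979 0.405 2.035] after turn [0.965 0.379 2.047] | t 10.9333 [ 540.263 -155.386  136.622] [-0.376  0.714 -1.445] 0.3197926631082364
tip [ 520.864 -150.263  164.369] [[420.541 266.02 ]] [[407.161 266.736]]
```

View pics/c10.png

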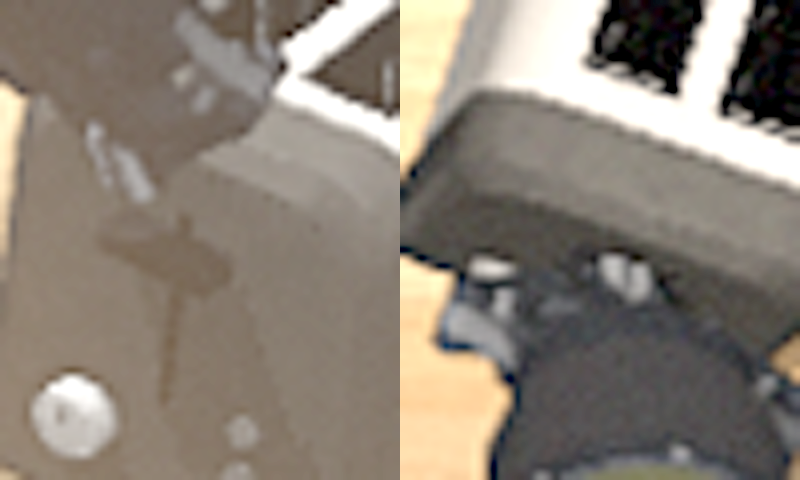

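```bash
python3 - <<'E'
from h import *
for q in((423,262.5),(423,264),(423,265.5)):
    print(tri((407.5,269.8),q))
P=[[525.6,-161.5,140],[525.6,-161.5,165],[520.9,-150.3,160],[527.5,-162,140],[530,-162,140]]
print(pix("scene",P),pix("top",P))
E
```

```text
(array([ 531.863, -154.368,  150.795]), np.float64(10.500092000739953))
(array([ 527.396, -154.717,  153.498]), np.float64(8.958555133083566))
(array([ 522.949, -155.065,  156.191]), np.float64(7.42466233171441))
[[411.188 274.927]
 [412.125 266.634]
 [407.023 268.193]
 [411.605 274.578]
 [411.898 274.055]] [[422.902 266.325]
 [424.749 264.645]
 [420.24  266.302]
 [423.107 265.676]
 [423.141 264.803]]
```

The scene view shows the tips above the lever tab, at about (407.5,270) against a lever centre of about (410.6,276.5). I'll shift 7 mm sideways and descend.

```bash
python3 -m pendant '{"twist":[[0,0,0],[0,0,0],[0,0,0]],"xyz":[[0.7,0,0.2],[0,0.2,0.9],[0,0.2,0.8]],"fingers":[-1,-1,-1]}'| egrep 'pos|force'; python3 -m pendant '{"twist":[[0,0,0],[0,0,0]],"xyz":[[0,0.15,0.26],[0,0.15,0.26]],"fingers":[-1,-1]}'| egrep 'pos|force'; python3 -m pendant '{"twist":[[0,0,0],[0,0,0]],"xyz":[[0,0.15,0.26],[0,0.15,0.26]],"fingers":[-1,-1]}'| egrep 'pos|force'
```

```text
tcp_pos: [545.8, -160.5, 119.0]
wrist_force: [0.7, 0.7, -0.1]
tcp_pos: [545.5, -160.1, 109.8]
wrist_force: [-0.2, 0.1, 0.4]
tcp_pos: [545.4, -160.0, 102.6]
wrist_force: [-0.3, 0.5, 1.5]
```

```bash
python3 -m pendant '{"twist":[[0,0,0],[0,0,0],[0,0,0]],"xyz":[[0,0.15,0.26],[0,0.15,0.26],[0,0.15,0.26]],"fingers":[-1,-1,-1]}'| egrep 'pos|force'; python3 -m pendant '{"twist":[[0,0,0],[0,0,0],[0,0,0]],"xyz":[[0,0.15,0.26],[0,0.15,0.26],[0,0.15,0.26]],"fingers":[-1,-1,-1]}'| egrep 'pos|force';python3 -m pendant '{"twist":[[0,0,0],[0,0,0],[0,0,0]],"xyz":[[0,0.15,0.26],[0,0.15,0.26],[0,0.15,0.26]],"fingers":[-1,-1,-1]}'| egrep 'pos|force'; python3 - <<'E'
from h import *
s=imaging.get_image("scene");cv2.imwrite("pics/scene2.png",s);a=cv2.imread("pics/scene0.png")
go([544.5,-161,57],TY)
for r in range(268,302,2):print(r,a[r,398:428,1].tolist(),'|',s[r,398:428,1].tolist())
E
```

```text
tcp_pos: [545.5, -160.1, 92.9]
wrist_force: [-0.6, 0.0, 0.9]
tcp_pos: [545.5, -160.1, 83.2]
wrist_force: [0.0, 0.2, 1.0]
tcp_pos: [545.6, -160.1, 73.1]
wrist_force: [-1.2, 0.7, -0.2]
twist [-0.006  0.013  0.02 ] | xyz cm now [0.102 0.81  1.288] after turn [0.102 0.8   1.294] | t 12.4167 [ 545.208 -160.131   72.207] [ 0.302 -0.03  -0.414] -0.2455368239365334
268 [70, 68, 68, 69, 68, 68, 67, 68, 67, 67, 65, 65, 66, 66, 67, 66, 67, 67, 66, 65, 65, 67, 71, 70, 76, 84, 92, 92, 91, 90] | [55, 54, 56, 54, 53, 54, 54, 55, 54, 54, 53, 52, 54, 53, 50, 59, 52, 54, 57, 63, 62, 64, 68, 71, 75, 84, 91, 89, 89, 88]
270 [70, 71, 71, 70, 70, 69, 70, 67, 69, 70, 67, 67, 67, 67, 68, 68, 67, 66, 67, 64, 66, 68, 67, 66, 69, 66, 72, 64, 77, 81] | [54, 55, 55, 53, 54, 54, 53, 55, 54, 55, 54, 53, 55, 55, 75, 78, 79, 73, 54, 59, 63, 64, 63, 65, 66, 65, 69, 60, 75, 80]
272 [72, 70, 71, 70, 68, 64, 62, 59, 62, 61, 62, 64, 65, 70, 56, 54, 66, 67, 68, 68, 66, 67, 66, 66, 66, 67, 68, 67, 68, 70] | [57, 54, 56, 55, 54, 56, 55, 55, 52, 52, 53, 52, 55, 56, 55, 66, 82, 86, 85, 83, 74, 138, 95, 63, 68, 69, 66, 66, 68,
[... 2831 characters left out ...]
65, 64, 64, 62, 61, 63, 63, 65, 63, 63, 68, 68, 67] | [122, 138, 168, 164, 158, 135, 83, 63, 69, 64, 62, 63, 63, 62, 63, 64, 62, 62, 60, 60, 58, 54, 57, 63, 64, 66, 65, 66, 65, 64]
298 [129, 131, 128, 138, 131, 127, 90, 69, 72, 73, 69, 70, 70, 66, 65, 64, 64, 67, 65, 65, 77, 92, 90, 92, 67, 64, 62, 69, 69, 68] | [129, 130, 130, 137, 130, 126, 90, 66, 70, 62, 61, 63, 61, 63, 60, 61, 62, 61, 62, 60, 72, 92, 117, 124, 75, 64, 65, 65, 65, 65]
300 [124, 126, 128, 127, 105, 75, 63, 70, 71, 72, 71, 70, 70, 71, 66, 63, 66, 66, 66, 64, 66, 85, 84, 79, 63, 64, 63, 68, 71, 68] | [124, 126, 129, 126, 104, 72, 58, 67, 68, 68, 63, 63, 62, 62, 63, 61, 61, 60, 62, 61, 63, 81, 91, 78, 58, 65, 66, 64, 66, 66]
```

```bash
python3 -m pendant '{"twist":[[0,0,0],[0,0,0],[0,0,0]],"xyz":[[0,0.15,0.26],[0,0.15,0.26],[0,0.1,0.17]],"fingers":[-1,-1,-1]}'| egrep 'pos|force'; python3 -m pendant '{"twist":[[0,0,0],[0,0,0]],"xyz":[[0,0.1,0.17],[0,0.1,0.17]],"fingers":[-1,-1]}'| egrep 'pos|force';python3 -m pendant '{"twist":[[0,0,0]],"xyz":[[0,0.1,0.17]],"fingers":[-1]}'| egrep 'pos|force';python3 -m pendant '{"twist":[[0,0,0]],"xyz":[[0,0.1,0.17]],"fingers":[-1]}'| egrep 'pos|force'
```

```text
tcp_pos: [545.3, -160.1, 63.7]
wrist_force: [-1.2, -0.6, 0.3]
tcp_pos: [545.4, -160.1, 59.4]
wrist_force: [-0.8, -0.5, 0.8]
tcp_pos: [545.9, -160.3, 58.4]
wrist_force: [-11.7, 3.3, 13.5]
tcp_pos: [546.2, -160.6, 58.4]
wrist_force: [-19.4, 8.3, 17.0]
```

The stop was met at z = 58.4, which is 55 mm below first contact. Retracting now.

```bash
python3 -m pendant '{"twist":[[0,0,0],[0,0,0],[0,0,0],[0,0,0],[0,0,0],[0,0,0],[0,0,0],[0,0,0]],"xyz":[[0,-0.1,-0.5],[0,-0.2,-1],[0,0,-2],[0,0,-3],[0,0,-4],[-3,0,-3],[-3,0,-2],[0,0,0]],"fingers":[-1,-1,-1,-1,-1,-1,-1,-1]}'| egrep 'pos|force|time'; python3 - <<'E'
from h import *
s=imaging.get_image("scene");t=imaging.get_image("top");cv2.imwrite("pics/scene3.png",s);cv2.imwrite("pics/top3.png",t)
a=cv2.imread("pics/scene0.png");b=cv2.imread("pics/top0.png")
for r in range(268,310,2):print(r,a[r,400:424,1].tolist(),'|',s[r,400:424,1].tolist())
g=lambda i:np.float32(cv2.cvtColor(i,cv2.COLOR_BGR2GRAY))
def sh(n,p,q,x,y,w,h):
    P,Q=g(p)[y:y+h,x:x+w],g(q)[y:y+h,x:x+w];print(n,cv2.phaseCorrelate(P,Q,cv2.createHanningWindow((w,h),cv2.CV_32F)),np.abs(P-Q).mean())
sh("toaster top",b,t,396,172,84,90);sh("toaster scene",a,s,395,222,90,50);sh("toaster right scene",a,s,430,240,50,80)
sh("salt",b,t,338,185,30,30);sh("sard",b,t,375,305,45,35);sh("mug",b,t,255,172,40,40);sh("honey",b,t,175,255,40,40);sh("panel",b,t,240,254,85,40)
E
```

```text
time: 13.67
tcp_pos: [481.8, -84.6, 197.7]
wrist_force: [-0.4, -0.1, 0.1]
268 [68, 69, 68, 68, 67, 68, 67, 67, 65, 65, 66, 66, 67, 66, 67, 67, 66, 65, 65, 67, 71, 70, 76, 84] | [64, 65, 66, 64, 62, 63, 62, 63, 60, 63, 64, 63, 62, 62, 62, 62, 63, 62, 62, 62, 65, 67, 73, 81]
270 [71, 70, 70, 69, 70, 67, 69, 70, 67, 67, 67, 67, 68, 68, 67, 66, 67, 64, 66, 68, 67, 66, 69, 66] | [65, 67, 64, 64, 65, 64, 64, 62, 64, 64, 64, 63, 64, 65, 63, 63, 62, 61, 62, 64, 66, 64, 65, 64]
272 [71, 70, 68, 64, 62, 59, 62, 61, 62, 64, 65, 70, 56, 54, 66, 67, 68, 68, 66, 67, 66, 66, 66, 67] | [67, 66, 65, 63, 65, 63, 63, 64, 64, 63, 65, 65, 52, 47, 62, 63, 63, 64, 64, 62, 64, 62, 62, 65]
274 [70, 69, 62, 59, 61, 66, 65, 62, 61, 59, 60, 61, 60, 58, 64, 66, 67, 68, 67, 69, 67, 67, 65, 66] | [64, 64, 65, 65, 64, 64, 65, 65, 64, 65, 64, 61, 50, 48, 61, 63, 63, 63, 63, 63, 64, 62, 63, 62]
276 [70, 69, 66, 60, 57, 54, 58, 59, 62, 61, 65, 65, 63, 63, 61, 61, 61, 61, 63, 67, 68, 67, 66, 66] | [66, 65, 64, 65, 64, 66, 64, 65, 64, 63, 66, 62, 50, 51, 62, 65, 62, 65, 65, 64, 64, 62, 62, 61]
278 [70, 69, 69, 71, 68, 6
[... 3188 characters left out ...]
5, 80, 60, 58, 65, 67]
toaster top ((0.04235050612277291, -0.11287563172786719), 1.0076245691746841) 5.223016
toaster scene ((-0.04816906428558099, -0.051849545062967906), 1.0128855230543348) 1.7158431
toaster right scene ((-0.08870195511894252, -0.03311913968027369), 1.039978449344635) 1.7466891
salt ((0.11028724631769293, 0.002585653001279553), 0.9465973520278931) 2.3253012
sard ((11.991489428531096, -9.613897613041342), 0.07285124755200044) 87.93651
mug ((0.017795404105665824, 0.004835135517932798), 0.9992258489131928) 1.8414584
honey ((0.05674355964322686, -0.08805024245624438), 0.9889634051918983) 1.9873871
panel ((0.010319497185136584, 0.10826821296108236), 0.9600608759456211) 7.215588
```

```bash
python3 -m pendant '{"twist":[[0,0,0],[0,0,0],[0,0,0],[0,0,0],[0,0,0]],"xyz":[[-3.5,0,-1],[-3.5,0,-1],[-3.5,0,-1],[-3.5,0,-1],[0,0,0]],"fingers":[-1,-1,-1,-1,-1]}'| egrep 'pos|force|time'; python3 - <<'E'
from h import *
s=imaging.get_image("scene");t=imaging.get_image("top");a=cv2.imread("pics/scene0.png");b=cv2.imread("pics/top0.png")
g=lambda i:np.float32(cv2.cvtColor(i,cv2.COLOR_BGR2GRAY))
def sh(n,p,q,x,y,w,h):
    P,Q=g(p)[y:y+h,x:x+w],g(q)[y:y+h,x:x+w];print(n,cv2.phaseCorrelate(P,Q,cv2.createHanningWindow((w,h),cv2.CV_32F)),np.abs(P-Q).mean())
sh("sard top",b,t,375,305,45,35);sh("sard scene",a,s,340,325,55,38);sh("toaster top",b,t,396,172,84,75)
print("expected px",pix("scene",[[527.5,-162,137],[527.5,-162,82]]))
# expected vs found lever shift: match the old lever patch on the initial face-difference
A,S=g(a),g(s); tm=A[269:285,400:421]; best=[]
r=cv2.matchTemplate(S[272:312,396:426],tm,cv2.TM_CCOEFF_NORMED);_,v,_,l=cv2.minMaxLoc(r);print("lever match",v,l[0]+396-400,l[1]+272-269)
for n,x in zip("YRGB",(255,273,290,308)):print(n,b[266:269,x-1:x+2].mean((0,1)),t[266:269,x-1:x+2].mean((0,1)))
E
```

```text
time: 14.18
tcp_pos: [496.1, 49.1, 222.5]
wrist_force: [0.0, 0.1, -0.5]
sard top ((0.4187893441645336, 0.06768390659409107), 0.9548264821370442) 56.22159
sard scene ((0.15069679329632635, 0.2690486763895663), 0.7962602762381236) 50.694736
toaster top ((0.005550623667460286, 0.45513904265168037), 0.9944851581078988) 5.6866665
expected px [[411.493 275.562]
 [409.481 293.205]]
lever match 0.5271533131599426 -2 16
Y [ 62.111 179.    214.556] [ 64.444 185.444 220.111]
R [ 40.444  44.333 222.222] [ 65.333  71.111 246.   ]
G [ 86.889 168.111  66.111] [106.444 193.778  83.556]
B [194.    101.889  47.222] [202.111 106.111  50.444]
```

```bash
python3 -c "
from plant import order;print(order.sign_off())"
```

```text
the job is handed in; nothing more can be done
None
```

I pressed the red rocker fully on, then the green one, then pushed the toaster lever all the way down, with the fingers shut throughout. The job is handed in at about 14 s of the 48 s allowed.

**Rockers:** both met a firm stop, at about 19 N for red and 13 N for green. Their shade and edge shifts in the top view fit full travel. Yellow and blue look unchanged.

**Lever:** it met its stop about 55 mm below where I expected contact; the light touch itself was lost in the force noise. It shows about 17 to 18 px lower in the scene view, where full travel predicts 17.6. An automatic match of the lever image was weak (0.53, giving 16 px). At the stop the fingers also pushed about 20 N horizontally towards the toaster for one row.

**Toaster and bystanders:**
- **Toaster:** shift measured 0.05 to 0.1 px in three comparisons. A fourth, on a smaller window, gave 0.45 px (about 1 mm), so the checks disagree slightly.
- **Mug, salt and honey:** all measured within 0.11 px of where they started.
- **Sardine tin:** it measured 0.2 to 0.4 px off, with a large brightness difference that I took to be the arm's shadow. I did not confirm that by eye.

**Where the readings disagreed:** the fingertips sat about 33 to 36 mm behind the reported TCP along the tool. My first two descents onto red went down without touching it. I corrected for that using the contact forces.

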